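Fit the magnifier arm to its reading stand with a thumbscrew

ROBOT

A 7-joint arm with a two-finger parallel gripper is mounted at the origin on the work surface. World frame = base frame: x ahead of the robot, y to its left, z up, the work surface at z = 0. Lengths are in m, angles in rad, forces in N, time in s.
With the tool pointing down it reaches from about 0.4 to 0.875 m from the base axis. Payload 19.3 kg.
Tool frame: the origin (TCP) lies at the very end of the fingers, on their centre line; the grasp point (between the pads) lies 19 mm behind it; z points along the fingers, y is the direction in which the jaws open and shut (so a half turn about z gives the same grasp; the last joint's range is limited). The gripper opens to 85 mm and grips with 20 to 120 N. Pads are 22 mm wide; open, the fingers measure 114 mm over their backs; the gripper's body (76 mm by 85 mm) begins 54 mm behind the grasp point. The pads swing forward as they close: fully open they stand 13 mm farther back than shut.
Start: joints at [1.047, 0.521, -0.036, 1.599, 0.021, 1.021, -0.113], TCP at [0.274, -0.562, 0.231] pointing down, gripper open.
Joint ranges: [-2.91, 2.91], [-0.3, 2.13], [-1.5, 1.42], [0.17, 2.43], [-1.26, 4.41], [0.16, 1.93], [-2.52, 2.52]. Speed limits (rad/s): [1.89, 1.89, 2.39, 2.39, 3.01, 3.01, 3.01].

INTERFACE

Orientations are given as [roll, pitch, yaw] about the fixed x, y, z axes, in that order (R = Rz(yaw) Ry(pitch) Rx(roll)).
In Python, from workcell import bot gives the robot as it stands.
- The arm moves only by the tool carry_out, never from a script. Its argument "targets" is a list of rows, each a list of 7 numbers: the shift along the tool's x, y, z in mm, then the turn, a rotation vector about the tool's x, y, z in units of 6 degrees (1.0 is 6 degrees), then the closure in counts, from 0 (fully open) to 255 (shut). A call has 1 to 5 rows; each row shifts and turns the commanded pose from where the row before left it, along the tool's axes as they then stand; what a row does not reach is not made up. A row lasts 1/12 s, in which the tool goes at most 41.7 mm and 7.16 degrees, less where a joint would pass 70% of its speed; a pose out of reach is approached as far as the arm can. A call is refused whole if a number of a shift passes 41.7 or a number of a turn 1, either way. A call with a gripper value outside its range is refused whole. The fingers move at their own pace and stop on an object; "force" is the grip in N (left out, the last holds). Time passes only in rows, so rows that do not move let the fingers close. It gives the time, the measured TCP pose, the force and the opening at its end, in the units of the state.
- bot.observe(): the state, without advancing time (a new reading comes with each control period).
- bot.grab_frame(name): name is "side" or "top" or "wrist"; returns a dict with "color" (420x560x3 uint8, red, green, blue), "z_map" (420x560 float32, m along the optical axis (not along the pixel's ray), 0 where there is no reading), "K" (3x3 intrinsics, pixels), "k1" (the pictures are not rectified: a ray, as slopes to the right and down, at radius r is drawn at 1 + k1 r^2 times it, then the intrinsics apply), "cam_to_world" (4x4, takes a point from camera to world coordinates); the wrist camera has in their place "T_tool_cam" (4x4, takes a point from camera to tool coordinates, whose origin is the TCP and whose axes are the flange's). Camera axes: x right, y down, z forward; pixel columns grow to the right and rows downward; lengths in m; the calibration is good to about 2 mm. A picture is of the moment at which its call begins: read the wrist's pose just before it.
- bot.job_done(): hands the job in, once; it reports no verdict.
The state is a dict: "clock": time; "qpos": joint angles; "qd": joint speeds; "joint_efforts": joint torques, N m; "position": TCP position; "tool_rot": TCP orientation; "force": force on the tool from outside, world axes, zero at the start; "moment": the same for the moment, N m; "grip_width": finger opening in m.
Only numpy, scipy, OpenCV 4.12 (cv2) and the standard library are available. Lean on these libraries where they do the work, as an engineer would, in place of code of your own. Each camera call takes 0.05 s, during which the arm holds its last target. There are 200 camera calls.

TASK

Lay the magnifier arm flat along the bed of the green stand, with its hole over the stand's hole and the lens reaching out past the other end of the bed. Then put the blue-knobbed thumbscrew down through both holes until its washer sits on the arm, and let go. Leave the short red-knobbed screw standing in the wooden rack.

Things in the scene. Friction and masses are not known exactly. Their poses are not given: they have to be found in the camera images.
- stand_hole (a point): Centre of the 27 mm upright through hole in the fixed green stand (light green bed on a dark green foot), at the top face of its bed, 60 mm above the table. The bed: flat level slab, 20 mm thick, 60 mm wide, no side walls, from x = -25 to +135 mm in this frame (z up); 28 mm free below the slab at the hole.
- magnifier_grip (a point): Loose magnifier arm, 300 g, flat on the table: aluminium bar 46 wide, 10 thick, x = -115 to +60 mm; 100 mm black-rimmed lens centred at x = +106; 27 mm upright hole at x = -90, y = 0. Point: centre of the black grip block on the bar (40 x, 18 y, 50 mm high), 35 mm above the underside. x to the lens, z up. Centre of mass 15 mm lensward; stable on the bed.
- long_screw_knob (a point): The long thumbscrew, 60 g, blue knob, loose and upright in one of two holes (110 mm apart) of a fixed wooden rack 50 mm high. Point: centre of the round knob, 38 mm wide over its ribs, 26 mm high. 27 mm below it: underside of a 40 mm steel washer that rests on the rack; below that the shank, 12 mm thick, 44 mm long, tapered tip. z up.
- short_screw_knob (a point): Spare thumbscrew, red knob: same head, but a shank of only 16 mm, too short. Stands in the rack's other hole and stays there. Point: centre of its knob, 27 mm above the rack's top.
Not all that is in view belongs to the job. Of the things shaped like the part that bears long_screw_knob, the blue one is meant. There is more than one size of the part that bears stand_hole; the job needs the smaller.

How it is judged:
On the way:
1. the arm lies flat on the stand's bed with its hole over the stand's hole (z of magnifier_grip in the frame of stand_hole between 0.028 and 0.042 m and angle between magnifier_grip's own z axis and vertical below 0.12 rad and angle between the x axis of magnifier_grip and the x axis of stand_hole, either way round below 0.3 rad and x of magnifier_grip in the frame of stand_hole between 0.076 and 0.104 m and y of stand_hole in the frame of magnifier_grip between -0.012 and 0.012 m), for 0.2 s.
At the end, for the whole second after the job is handed in: The arm lies flat (height within 7 mm, tilt 7 deg) along the bed within 17 deg, lens out past the end away from the hole; the blue screw stands upright (10 deg) within 13 mm of both hole centres, its washer within 7 mm of the arm; both at rest. The red screw stays in its place (z of magnifier_grip in the frame of stand_hole between 0.028 and 0.042 m and angle between magnifier_grip's own z axis and vertical below 0.12 rad and angle between the x axis of magnifier_grip and the x axis of stand_hole, either way round below 0.3 rad and x of magnifier_grip in the frame of stand_hole above 0.05 m and horizontal distance between long_screw_knob and stand_hole below 0.013 m and z of long_screw_knob in the frame of stand_hole between 0.03 and 0.044 m and angle between long_screw_knob's own z axis and vertical below 0.17 rad and x of long_screw_knob in the frame of magnifier_grip between -0.103 and -0.077 m and y of long_screw_knob in the frame of magnifier_grip between -0.013 and 0.013 m and linear speed of each of magnifier, long_screw below 0.02 m/s); the robot touches nothing.
It fails at once if the red screw is moved by more than 30 mm (distance of short_screw_knob from where it was at the start of the episode above 0.03 m).
It also fails if it takes over 56 s, if anything falls off the work surface, if the arm or the gripper's body presses on something with over 40 N, if the wrist force passes 120 N, or if a joint passes its speed limit or range.

## Working session

There is one attempt and no reset: what is moved stays moved. The work goes in short steps, Python scripts to look and compute and a tool call to move; the robot and the scene stay as the last step left them, time stands still between calls to the robot, and variables do not carry over. Pictures are saved under pics/ and viewed, about 8 in all and at most 12, crops included, and the job is handed in when it is done.

Besides the shell and the picture viewer there is one more tool, called after ">>>" in YAML: its name, and indented under it one key for each argument. carry_out: Moves the arm, as the interface text tells. Its arguments: {"type":"object","properties":{"targets":{"type":"array","items":{"type":"array","items":{"type":"number"}}},"force":{"type":"number"}},"required":["targets"]}

```bash
mkdir -p pics; ls; cat > h.py <<'E'
import numpy as np, cv2
from workcell import bot
from scipy.spatial.transform import Rotation as R
def rays(f,px):
    K=np.array(f["K"],float);p=np.atleast_2d(np.array(px,float))
    d=np.c_[(p[:,0]-K[0,2])/K[0,0],(p[:,1]-K[1,2])/K[1,1]];s=d.copy()
    for _ in range(20): s=d/(1+f["k1"]*(s**2).sum(1,keepdims=True))
    return np.c_[s,np.ones(len(s))]
def T(f,st=None):
    if "cam_to_world" in f: return np.array(f["cam_to_world"])
    W=np.eye(4);W[:3,:3]=R.from_euler('xyz',st["tool_rot"]).as_matrix();W[:3,3]=st["position"]
    return W@np.array(f["T_tool_cam"])
def onplane(f,px,z,st=None):
    M=T(f,st);d=rays(f,px)@M[:3,:3].T;o=M[:3,3]
    return o+d*((z-o[2])/d[:,2])[:,None]
def cloud(f,st=None):
    h,w=f["z_map"].shape;u,v=np.meshgrid(np.arange(w),np.arange(h))
    r=rays(f,np.c_[u.ravel(),v.ravel()])*f["z_map"].reshape(-1,1);M=T(f,st)
    return (r@M[:3,:3].T+M[:3,3]).reshape(h,w,3)
def tri(f1,p1,f2,p2,s1=None,s2=None):
    M1,M2=T(f1,s1),T(f2,s2);a=M1[:3,:3]@rays(f1,p1)[0];b=M2[:3,:3]@rays(f2,p2)[0]
    A=np.c_[a,-b];t=np.linalg.lstsq(A,M2[:3,3]-M1[:3,3],rcond=None)[0]
    x=M1[:3,3]+a*t[0];y=M2[:3,3]+b*t[1];return (x+y)/2,np.linalg.norm(x-y)
E
python3 - <<'E'
from h import *
import pickle
st=bot.observe();print({k:np.round(v,3).tolist() for k,v in st.items()})
d={}
for n in("top","side","wrist"):
    f=bot.grab_frame(n);d[n]=f;cv2.imwrite(f"pics/{n}0.png",f["color"][:,:,::-1])
    print(n,np.round(T(f,st),3).tolist(),f["k1"],np.array(f["K"]).tolist())
d["st"]=st;pickle.dump(d,open("f0.pkl","wb"))
cv2.imwrite("pics/ts.png",np.vstack([d["top"]["color"],d["side"]["color"]])[:,:,::-1])
E
```

```text
pics
{'clock': 0.0, 'qpos': [1.047, 0.522, -0.036, 1.6, 0.021, 1.021, -0.113], 'qd': [-0.001, -0.0, -0.0, 0.0, -0.001, 0.0, 0.0], 'joint_efforts': [-0.0, -92.71, 1.98, -36.994, 0.018, 0.008, -0.0], 'position': [0.274, -0.561, 0.231], 'tool_rot': [-3.14, 0.0, 0.454], 'force': [0.285, -0.336, -0.111], 'moment': [-0.015, 0.014, 0.009], 'grip_width': 0.085}
top [[0.021, -0.997, 0.073, 0.386], [-1.0, -0.022, -0.014, -0.051], [0.015, -0.073, -0.997, 1.292], [0.0, 0.0, 0.0, 1.0]] 0.010228151107499828 [[511.3774607905253, 0.0, 273.37436228528054], [0.0, 511.3774607905253, 211.4639888912182], [0.0, 0.0, 1.0]]
side [[-0.717, -0.348, 0.604, -0.115], [-0.697, 0.328, -0.637, 0.548], [0.024, -0.878, -0.478, 0.551], [0.0, 0.0, 0.0, 1.0]] -0.14520172819992758 [[501.1442330234779, 0.0, 276.3506708607958], [0.0, 501.1442330234779, 210.12650422165044], [0.0, 0.0, 1.0]]
wrist [[0.438, -0.863, -0.254, 0.337], [-0.899, -0.42, -0.122, -0.531], [-0.002, 0.281, -0.96, 0.372], [0.0, 0.0, 0.0, 1.0]] -0.08356559173733315 [[354.3388097339957, 0.0, 280.3426760705794], [0.0, 354.3388097339957, 210.04507082998617], [0.0, 0.0, 1.0]]
```

View pics/top0.png

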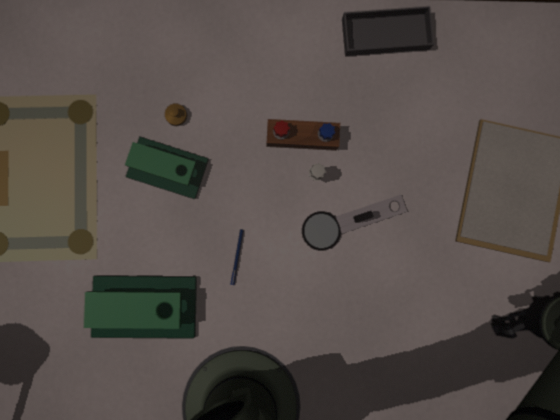

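View pics/side0.png

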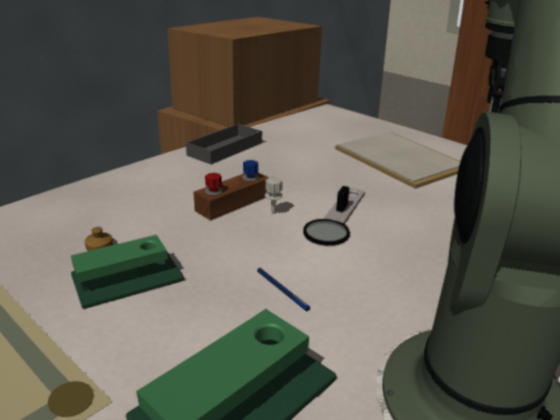

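Top view: the small stand has its hole at (181,170) with the bed running left, and the large stand is a decoy at (140,307). The blue knob is at (328,131), the red at (283,129), and a white screw-like decoy at (318,171). The magnifier's grip is at (366,216), hole (395,206), lens (322,230). I choose the small stand, the blue knob and the magnifier, then measure them from both views.

```bash
cat > m0.py <<'E'
from h import *
import pickle
d=pickle.load(open("f0.pkl","rb"))
t,s=d["top"],d["side"]
def blobs(f,cond,box,nm,amin=25):
    c=cv2.cvtColor(f["color"],cv2.COLOR_RGB2HSV).astype(int);m=cond(c[...,0],c[...,1],c[...,2]).astype(np.uint8)
    z=np.zeros_like(m);x0,y0,x1,y1=box;z[y0:y1,x0:x1]=m[y0:y1,x0:x1]
    cs,_=cv2.findContours(z,cv2.RETR_EXTERNAL,cv2.CHAIN_APPROX_NONE);P=cloud(f);out=[]
    for k in cs:
        a=cv2.contourArea(k)
        if a<amin: continue
        M=cv2.moments(k);u=(M["m10"]/M["m00"],M["m01"]/M["m00"]);b=np.zeros_like(m);cv2.drawContours(b,[k],-1,1,-1)
        q=P[(b>0)&(f["z_map"]>0)]
        print(nm,"px",np.round(u,1),"area",a,"rect",[np.round(v,1).tolist() if not np.isscalar(v) else round(v,1) for v in cv2.minAreaRect(k)],"depth med",np.round(np.median(q,0),4),"z95",np.round(np.percentile(q[:,2],95),4));out.append(u)
    return out
blue=lambda h,S,v:(h>105)&(h<130)&(S>120)&(v>50)
red=lambda h,S,v:((h<6)|(h>172))&(S>170)&(v>50)
for n,f,b in(("top",t,(260,110,345,150)),("side",s,(190,150,275,200))):
    B=blobs(f,blue,b,n+" blue");r=blobs(f,red,b,n+" red")
    d[n+"b"],d[n+"r"]=B[0],r[0]
print("blue",tri(t,d["topb"],s,d["sideb"]));print("red",tri(t,d["topr"],s,d["sider"]))
g=lambda h,S,v:(h>50)&(h<85)&(S>90)&(v>75)
blobs(t,g,(110,130,215,205),"top bed",200);blobs(s,g,(60,225,190,300),"side bed",200)
blk=lambda h,S,v:(v<45)
blobs(t,blk,(345,200,385,230),"top grip");blobs(s,blk,(330,180,355,215),"side grip")
v=cv2.resize(t["color"][100:270,110:420],None,fx=2.5,fy=2.5,interpolation=2);v=cv2.convertScaleAbs(v,alpha=1.7)
cv2.imwrite("pics/crop.png",v[:,:,::-1])
E
python3 m0.py
```

```text
top blue px [326.7 130.1] area 122.0 rect [[326.5, 130.0], [12.0, 13.0], 90.0] depth med [ 0.6723 -0.1916  0.0895] z95 0.0941
top red px [281.1 127.5] area 142.0 rect [[281.3, 127.5], [13.7, 13.9], 68.2] depth med [ 0.676  -0.0818  0.0892] z95 0.0936
side blue px [249.5 167.1] area 131.0 rect [[250.0, 167.5], [13.0, 12.0], 90.0] depth med [ 0.6654 -0.1814  0.084 ] z95 0.0901
side red px [212.9 181.2] area 179.5 rect [[213.0, 182.0], [16.0, 14.0], 90.0] depth med [ 0.6673 -0.0739  0.0823] z95 0.0901
blue (array([ 0.67632295, -0.19221196,  0.07548487]), np.float64(0.0017376582493356914))
red (array([ 0.67977128, -0.0825446 ,  0.07316007]), np.float64(0.00025267699787899836))
side bed px [116.3 253.7] area 1473.5 rect [[117.7, 253.0], [18.4, 91.7], 75.5] depth med [0.5883 0.2162 0.0598] z95 0.0613
top grip px [363.5 216.4] area 110.5 rect [[363.3, 216.6], [7.0, 19.3], 71.6] depth med [ 0.4701 -0.2872  0.059 ] z95 0.0634
side grip px [342.6 199. ] area 204.5 rect [[342.5, 199.0], [24.0, 11.0], 90.0] depth med [ 0.4649 -0.2741  0.0412] z95 0.0595
```

View pics/crop.png

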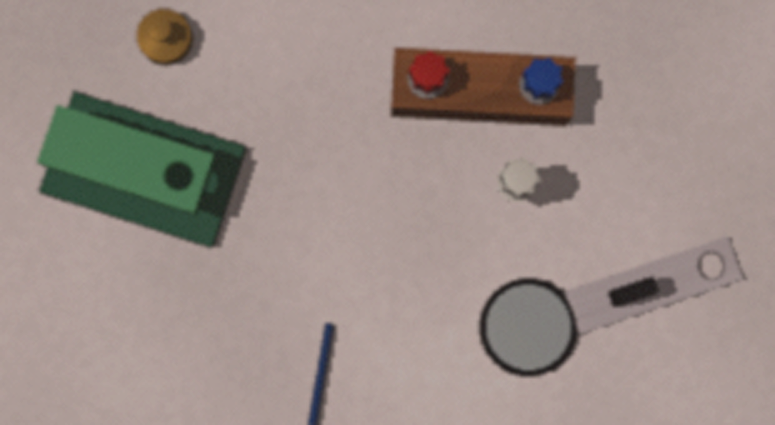

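The crop confirms the choice: blue knob (543,78), red (428,73), small stand hole (178,176), and the magnifier hole (711,265) with lens (528,327). Next I refine the hole and axis positions and compute the first approach.

```bash
cat >> h.py <<'E'
def plan(st,xy,z,yaw):
    "tool-frame shift (mm) and turn about tool z (units of 6 deg) to TCP xyz with tool yaw (mod pi)"
    W=R.from_euler('xyz',st["tool_rot"]);d=W.inv().apply(np.r_[xy,z]-np.array(st["position"]))*1000
    dy=(yaw-st["tool_rot"][2]+np.pi/2)%np.pi-np.pi/2
    print("shift mm",np.round(d,1),"turn z units",round(np.degrees(-dy)/6,2),"yaw now",round(st["tool_rot"][2],3),"other turn",round(np.degrees(-dy+np.sign(dy)*np.pi)/6,2),"tilt",np.round(W.as_matrix()[:,2],4))
E
python3 - <<'E'
from h import *
import pickle
d=pickle.load(open("f0.pkl","rb"));t,s=d["top"],d["side"]
g=cv2.cvtColor(t["color"],cv2.COLOR_RGB2HSV).astype(int)
lab=t["color"].astype(int)
# bed top: bright green
m=((g[...,0]>50)&(g[...,0]<85)&(g[...,1]>60)&(g[...,2]>62)).astype(np.uint8);m[:130]=0;m[205:]=0;m[:,:115]=0;m[:,215:]=0
cs,_=cv2.findContours(m,cv2.RETR_LIST,cv2.CHAIN_APPROX_NONE)
for k in cs:
    if cv2.contourArea(k)>20:
        r=cv2.minAreaRect(k);q=onplane(t,cv2.boxPoints(r),.06);print("green",cv2.contourArea(k),np.round(r[0],1),"world box",np.round(q[:,:2],4).tolist(),"c",np.round(q.mean(0)[:2],4),"sides",np.round(np.linalg.norm(np.diff(q,axis=0),axis=1),4))
H=onplane(t,[[181.2,170.4]],.06)[0];print("stand hole",H)
h=onplane(t,[[394.4,206]],.01)[0];L=onplane(t,[[321.2,230.8]],.01)[0]
print("mag hole",h,"lens",L,"dist",np.linalg.norm(L-h),"yaw",np.arctan2(*(L-h)[[1,0]]))
print("grip from line",h+(L-h)/np.linalg.norm(L-h)*.09,"grip top",onplane(t,[[363.5,216.4]],.06))
W=onplane(t,[[318,171]],.05);print("white",W)
yaw=np.arctan2(*(L-h)[[1,0]]);plan(d["st"],(h+(L-h)/np.linalg.norm(L-h)*.09)[:2],.2,yaw)
E
```

```text
green 154.0 [181. 170.] world box [[0.5552, 0.1741], [0.5893, 0.1752], [0.5901, 0.1414], [0.5559, 0.1403]] c [0.5726 0.1578] sides [0.0342 0.0338 0.0342]
green 1437.0 [159.6 163. ] world box [[0.583, 0.2927], [0.6387, 0.2775], [0.5938, 0.1268], [0.5383, 0.1426]] c [0.5884 0.2099] sides [0.0577 0.1572 0.0577]
stand hole [0.57166526 0.15724345 0.06      ]
mag hole [ 0.50110704 -0.37404714  0.01      ] lens [ 0.43450971 -0.1899565   0.01      ] dist 0.19576661404086185 yaw 1.9179124602994284
grip from line [ 0.47049018 -0.28941495  0.01      ] grip top [[ 0.46970332 -0.28655161  0.06      ]]
white [[ 0.57952629 -0.1756804   0.05      ]]
shift mm [ 296.  -158.3   30.9] turn z units -13.98 yaw now 0.454 other turn 16.02 tilt [-6.e-04  1.e-03 -1.e+00]
```

```bash
cat >> h.py <<'E'
def rows(st,xy,z,yaw,n):
    plan(st,xy,z,yaw);p0=np.array(st["position"]);d=(np.r_[xy,z]-p0)/n;y0=st["tool_rot"][2]
    dy=((yaw-y0+np.pi/2)%np.pi-np.pi/2)/n
    for i in range(n):
        y=y0+i*dy;s=R.from_euler('xyz',[np.pi,0,y]).inv().apply(d)*1000
        print(np.round(s,1).tolist(),round(-np.degrees(dy)/6,2))
E
python3 -c "
from h import *
rows(bot.observe(),[.4705,-.2894],.20,1.918,15)"
```

```text
shift mm [ 296.  -158.4   31. ] turn z units -13.98 yaw now 0.454 other turn 16.02 tilt [-4.e-04  7.e-04 -1.e+00]
[19.7, -10.6, 2.1] -0.93
[20.7, -8.6, 2.1] -0.93
[21.4, -6.5, 2.1] -0.93
[21.9, -4.4, 2.1] -0.93
[22.3, -2.3, 2.1] -0.93
[22.4, -0.1, 2.1] -0.93
[22.3, 2.1, 2.1] -0.93
[22.0, 4.3, 2.1] -0.93
[21.5, 6.4, 2.1] -0.93
[20.7, 8.5, 2.1] -0.93
[19.8, 10.4, 2.1] -0.93
[18.7, 12.3, 2.1] -0.93
[17.4, 14.1, 2.1] -0.93
[16.0, 15.7, 2.1] -0.93
[14.3, 17.2, 2.1] -0.93
```

>>> carry_out:
  targets:
    - [19.7,-10.6,2.1,0,0,-0.93,0]
    - [20.7,-8.6,2.1,0,0,-0.93,0]
    - [21.4,-6.5,2.1,0,0,-0.93,0]
    - [21.9,-4.4,2.1,0,0,-0.93,0]
    - [22.3,-2.3,2.1,0,0,-0.93,0]
  force: 70

```text
clock: 0.57
position: [0.3399, -0.47, 0.2206]
tool_rot: [-3.141, -0.0, 0.945]
force: [1.2, -0.9, -0.2]
grip_width: 0.0855
```

>>> carry_out:
  targets:
    - [22.4,-0.1,2.1,0,0,-0.93,0]
    - [22.3,2.1,2.1,0,0,-0.93,0]
    - [22.0,4.3,2.1,0,0,-0.93,0]
    - [21.5,6.4,2.1,0,0,-0.93,0]
    - [20.7,8.5,2.1,0,0,-0.93,0]

```text
clock: 0.98
position: [0.4057, -0.3793, 0.2101]
tool_rot: [-3.141, -0.0, 1.432]
force: [-0.7, -0.3, 0.2]
grip_width: 0.0856
```

>>> carry_out:
  targets:
    - [19.8,10.4,2.1,0,0,-0.93,0]
    - [18.7,12.3,2.1,0,0,-0.93,0]
    - [17.4,14.1,2.1,0,0,-0.93,0]
    - [16.0,15.7,2.1,0,0,-0.93,0]
    - [14.3,17.2,2.1,0,0,-0.93,0]

```text
clock: 1.4
position: [0.4715, -0.2889, 0.1996]
tool_rot: [-3.141, -0.0, 1.919]
force: [0.2, -0.4, -0.9]
grip_width: 0.0853
```

```bash
cat > look.py <<'E'
from h import *
import pickle,sys
n=sys.argv[1];st=bot.observe();f=bot.grab_frame("wrist");pickle.dump((st,f),open(n+".pkl","wb"))
print({k:np.round(st[k],3).tolist() for k in("clock","qpos","position","tool_rot","force","grip_width")})
cv2.imwrite(f"pics/{n}.png",cv2.convertScaleAbs(f["color"][:,:,::-1],alpha=1.4))
E
python3 look.py w1
```

```text
{'clock': 1.4, 'qpos': [0.773, 0.475, -0.45, 1.808, 0.254, 0.916, 0.559], 'position': [0.471, -0.289, 0.2], 'tool_rot': [-3.141, -0.0, 1.919], 'force': [0.188, -0.393, -0.883], 'grip_width': 0.085}
```

View pics/w1.png

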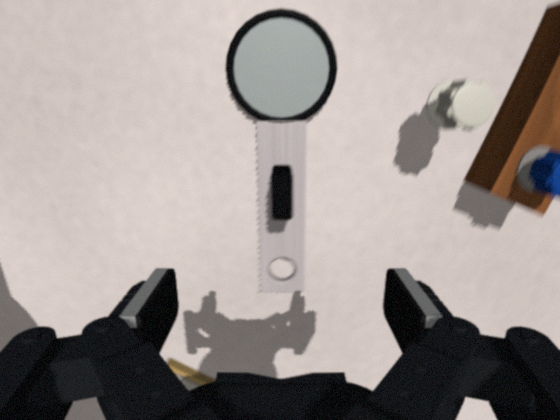

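Wrist view: lens centre (281,65), grip (282,192) and hole (282,268) line up vertically, so tool yaw matches the bar. Measuring.

```bash
python3 - <<'E'
from h import *
import pickle
st,f=pickle.load(open("w1.pkl","rb"));d=pickle.load(open("f0.pkl","rb"))
P=cloud(f,st);v=f["color"].max(2)
b=np.zeros(v.shape,bool);b[150:230,262:302]=True
m=b&(P[...,2]>.054)&(f["z_map"]>0)
q=P[m];print("grip top",len(q),np.round(q.mean(0),4),"z",np.round(np.median(q[:,2]),4)); r=cv2.minAreaRect((q[:,:2]*1000).astype(np.float32));print(r)
dk=(b&(v<45)).astype(np.uint8);cs,_=cv2.findContours(dk,0,1);k=max(cs,key=cv2.contourArea);print("grip px",cv2.minAreaRect(k))
h=onplane(f,[[282,268]],.01,st)[0];
rim=np.zeros(v.shape,np.uint8);rim[:130,215:350]=(v<60)[:130,215:350];cs,_=cv2.findContours(rim,0,1);k=max(cs,key=cv2.contourArea);e=cv2.fitEllipse(k);print(e)
L=onplane(f,[e[0]],.01,st)[0];D=L-h
print("hole",h,"lens",L,"dist",np.linalg.norm(D),"yaw",np.arctan2(D[1],D[0]),"grip",h+D/np.linalg.norm(D)*.09)
print("depth z lens/bar",np.round([P[65,250:310,2].mean(),P[240,270:295,2].mean()],4))
E
```

```text
grip top 1003 [ 0.4704 -0.29    0.0587] z 0.0588
((470.98602294921875, -290.9989929199219), (17.4812068939209, 40.38569641113281), 19.481157302856445)
grip px ((281.0, 192.5), (53.0, 20.0), 90.0)
((280.7264709472656, 66.14472961425781), (109.576171875, 111.9043960571289), 179.59376525878906)
hole [ 0.5016653  -0.37104274  0.01      ] lens [ 0.43421613 -0.18899935  0.01      ] dist 0.1941370268437162 yaw 1.9256261301417266 grip [ 0.47039653 -0.28664923  0.01      ]
depth z lens/bar [0.0173 0.009 ]
```

>>> carry_out:
  targets:
    - [-0.7,-1.3,35,0,0,0,60]
    - [0,0,40,0,0,0,60]
    - [0,0,40,0,0,0,60]
    - [0,0,35,0,0,0,60]
    - [0,0,23,0,0,0,60]

```text
clock: 1.87
position: [0.4686, -0.2903, 0.0235]
tool_rot: [-3.14, -0.002, 1.914]
force: [-0.2, -0.2, -0.2]
grip_width: 0.0653
```

>>> carry_out:
  targets:
    - [0,0,0,0,0,0,255]
    - [0,0,0,0,0,0,255]
    - [0,0,0,0,0,0,255]
    - [0,0,0,0,0,0,255]
    - [0,0,0,0,0,0,255]

```text
clock: 2.28
position: [0.4711, -0.2915, 0.0288]
tool_rot: [3.14, 0.002, 1.914]
force: [-0.6, 0.3, 6.4]
grip_width: 0.0169
```

>>> carry_out:
  targets:
    - [0,0,0,0,0,0,255]
    - [0,0,-15,0,0,0,255]
    - [0,0,-40,0,0,0,255]
    - [0,0,-40,0,0,0,255]
    - [0,0,-40,0,0,0,255]

```text
clock: 2.7
position: [0.4698, -0.2907, 0.1647]
tool_rot: [3.141, 0.001, 1.915]
force: [1.1, -0.6, -2.6]
grip_width: 0.0169
```

```bash
python3 look.py w2; python3 - <<'E'
from h import *
import pickle
st,f=pickle.load(open("w2.pkl","rb"))
H=np.array([.5722,.1575]);y=1.281;G=H+.09*np.array([np.cos(y),np.sin(y)]);print("grip target",G)
rows(st,G,.165,y,16)
E
```

```text
{'clock': 2.7, 'qpos': [0.768, 0.52, -0.441, 1.841, 0.288, 0.843, 0.53], 'position': [0.47, -0.291, 0.165], 'tool_rot': [3.141, 0.001, 1.915], 'force': [1.142, -0.553, -2.597], 'grip_width': 0.017}
grip target [0.59791813 0.24374719]
shift mm [ 4.600e+02  3.009e+02 -4.000e-01] turn z units 6.05 yaw now 1.915 other turn -23.95 tilt [ 6.e-04 -3.e-04 -1.e+00]
[28.7, 18.8, -0.0] 0.38
[29.5, 17.7, -0.0] 0.38
[30.1, 16.5, -0.0] 0.38
[30.8, 15.3, -0.0] 0.38
[31.4, 14.0, -0.0] 0.38
[31.9, 12.8, -0.0] 0.38
[32.4, 11.5, -0.0] 0.38
[32.8, 10.2, -0.0] 0.38
[33.2, 8.9, -0.0] 0.38
[33.5, 7.6, -0.0] 0.38
[33.8, 6.3, -0.0] 0.38
[34.0, 4.9, -0.0] 0.38
[34.2, 3.6, -0.0] 0.38
[34.3, 2.2, -0.0] 0.38
[34.3, 0.9, -0.0] 0.38
[34.3, -0.5, -0.0] 0.38
```

View pics/w2.png

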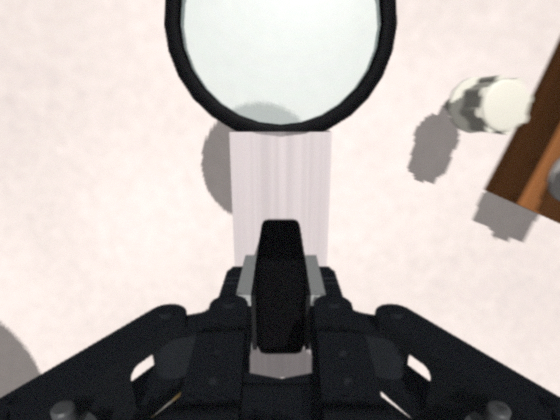

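>>> carry_out:
  targets:
    - [28.7,18.8,-1,0,0,0.38,255]
    - [29.5,17.7,-1,0,0,0.38,255]
    - [30.1,16.5,-1,0,0,0.38,255]
    - [30.8,15.3,-1,0,0,0.38,255]
    - [31.4,14.0,-1,0,0,0.38,255]

```text
clock: 3.17
position: [0.5105, -0.1226, 0.1681]
tool_rot: [3.14, 0.001, 1.713]
force: [1.1, -1.4, -3.5]
grip_width: 0.0172
```

>>> carry_out:
  targets:
    - [31.9,12.8,0,0,0,0.38,255]
    - [32.4,11.5,0,0,0,0.38,255]
    - [32.8,10.2,0,0,0,0.38,255]
    - [33.2,8.9,0,0,0,0.38,255]
    - [33.5,7.6,0,0,0,0.38,255]

```text
clock: 3.58
position: [0.5509, 0.0447, 0.168]
tool_rot: [3.14, -0.0, 1.514]
force: [1.0, -0.5, -3.6]
grip_width: 0.017
```

>>> carry_out:
  targets:
    - [33.8,6.3,0,0,0,0.38,255]
    - [34.0,4.9,0,0,0,0.38,255]
    - [34.2,3.6,0,0,0,0.38,255]
    - [34.3,2.2,0,0,0,0.38,255]
    - [34.3,0.9,0,0,0,0.38,255]

```text
clock: 4.0
position: [0.5914, 0.2117, 0.168]
tool_rot: [3.14, -0.001, 1.316]
force: [1.2, -1.4, -3.7]
grip_width: 0.0171
```

>>> carry_out:
  targets:
    - [34.3,-0.5,0,0,0,0.38,255]
    - [0,0,0,0,0,0,255]
    - [0,0,0,0,0,0,255]

```text
clock: 4.25
position: [0.5988, 0.2458, 0.1675]
tool_rot: [3.141, -0.001, 1.281]
force: [-0.7, -0.4, -3.2]
grip_width: 0.0169
```

```bash
python3 look.py w3; python3 - <<'E'
from h import *
import pickle
for n in("w2","w3"):
    st,f=pickle.load(open(n+".pkl","rb"));P=cloud(f,st);q=P[140:210,240:320];q=q[f["z_map"][140:210,240:320]>0]
    A=np.c_[q[:,:2],np.ones(len(q))];c=np.linalg.lstsq(A,q[:,2],rcond=None)[0]
    x=np.array([np.cos(st["tool_rot"][2]),np.sin(st["tool_rot"][2])]);y=np.array([x[1],-x[0]])
    print(n,"bar top z",q[:,2].mean(),"slope along x,y",c[:2]@x,c[:2]@y)
    z=np.median(q[:,2]);e=onplane(f,[[280,131],[235,180],[330,180],[234,220],[329,220]],z,st)[:,:2]-np.array(st["position"])[:2]
    print("bar end/edges in tool xy mm",np.round(np.c_[e@x,e@y]*1000,1).tolist())
t=bot.grab_frame("top");s=bot.grab_frame("side");pickle.dump((t,s),open("ts3.pkl","wb"))
a=cv2.resize(t["color"][110:230,80:260],None,fx=3,fy=3);b=s["color"][150:400,20:300]
b=cv2.resize(b,(int(280*360/250),360));im=cv2.convertScaleAbs(np.hstack([a,b])[:,:,::-1],alpha=1.5);im=cv2.resize(im,(800,int(im.shape[0]*800/im.shape[1])));cv2.imwrite("pics/ts3.png",im)
E
```

```text
{'clock': 4.25, 'qpos': [-0.273, 0.639, -0.32, 1.585, 0.232, 0.954, -0.958], 'position': [0.599, 0.246, 0.168], 'tool_rot': [3.141, -0.001, 1.281], 'force': [-0.7, -0.372, -3.216], 'grip_width': 0.017}
w2 bar top z 0.14499986820148927 slope along x,y 0.0014900035441216036 0.001216160965063153
bar end/edges in tool xy mm [[60.9, -1.4], [38.6, -22.3], [38.6, 21.7], [19.1, -23.5], [19.1, 22.0]]
w3 bar top z 0.14777300236716465 slope along x,y 0.0046922216299672154 0.001269794962019458
bar end/edges in tool xy mm [[60.2, -1.1], [37.9, -22.0], [37.9, 22.1], [18.4, -23.2], [18.4, 22.3]]
```

View pics/ts3.png

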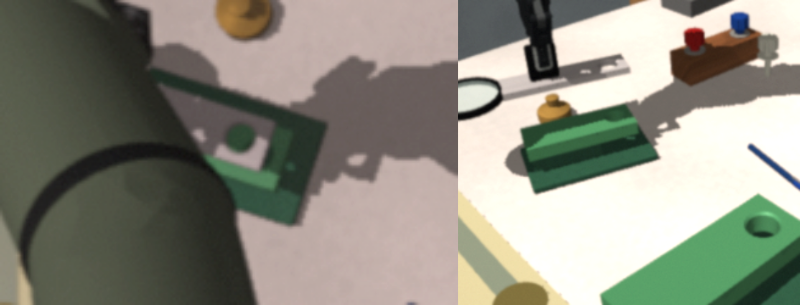

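The arm is held level over the small stand, and in the left crop its hole is at (240,137). Next I check that hole against the stand hole in world coordinates, and the stand hole in two views.

```bash
python3 - <<'E'
from h import *
import pickle
t,s=pickle.load(open("ts3.pkl","rb"));d=pickle.load(open("f0.pkl","rb"))
print("arm hole",onplane(t,[[174.3,163.9]],.148)[0])
g=cv2.cvtColor(d["side"]["color"],cv2.COLOR_RGB2GRAY)[236:258,130:166];print(g[::2,::2])
print("stand hole side plane",onplane(d["side"],[[148,246]],.06)[0],"tri",tri(d["top"],[181.1,170.3],d["side"],[148,246]))
E
```

```text
arm hole [0.57282264 0.15835149 0.148     ]
[[160 160 160 159 159 159 154 149 136 122 108  95  88  91 137 158 156 155]
 [159 160 156 151 134 121 107  94  88  83  83  82  83  82 103 151 157 158]
 [133 118 103  93  86  84  83  82  84  91  98  91  85  83  84 120 155 157]
 [ 85  82  82  82  82  82  79  76  74  80  92  91  93  86  83  91 135 156]
 [ 83  83  83  83  81  69  53  46  50  59  66  70  74  85  83  83 105 151]
 [ 83  82  83  83  81  57  35  38  48  59  64  69  71  79  82  84  84 119]
 [ 82  82  82  83  82  70  46  41  44  60  67  73  77  82  82  82  84  92]
 [ 83  83  83  82  83  82  79  74  72  77  79  82  82  83  82  80  76  70]
 [ 82  82  82  83  83  82  82  83  82  82  83  80  77  70  62  59  54  53]
 [ 82  83  82  83  83  82  83  81  78  71  61  59  51  52  52  52  52  52]
 [ 81  83  83  80  77  72  64  57  54  54  51  52  51  52  52  51  52  51]]
stand hole side plane [0.57037979 0.15981452 0.06      ] tri (array([0.57244831, 0.15815079, 0.05823154]), np.float64(0.0008855236119543338))
```

>>> carry_out:
  targets:
    - [-1,0,25,0,0,0,255]
    - [0,0,25,0,0,0,255]
    - [0,0,15,0,0,0,255]
    - [0,0,8,0,0,0,255]
    - [0,0,0,0,0,0,255]

```text
clock: 4.82
position: [0.5984, 0.2411, 0.0926]
tool_rot: [-3.14, 0.002, 1.277]
force: [-0.5, 0.8, -2.7]
grip_width: 0.0167
```

>>> carry_out:
  targets:
    - [0,0,2,0,0,0,255]
    - [0,0,1,0,0,0,255]
    - [0,0,0,0,0,0,255]

```text
clock: 5.07
position: [0.5994, 0.2425, 0.0917]
tool_rot: [3.141, -0.001, 1.278]
force: [0.4, -0.1, -3.2]
grip_width: 0.0169
```

>>> carry_out:
  targets:
    - [2,0,0,0,0,0,255]
    - [0,0,1,0,0,0,255]
    - [0,0,1,0,0,0,255]
    - [0,0,0,0,0,0,255]
    - [0,0,0,0,0,0,255]

```text
clock: 5.48
position: [0.5995, 0.2445, 0.0889]
tool_rot: [3.142, -0.0, 1.278]
force: [0.7, 0.4, -2.6]
grip_width: 0.017
```

>>> carry_out:
  targets:
    - [0,0,1,0,0,0,255]
    - [0,0,1,0,0,0,255]
    - [0,0,0,0,0,0,255]
    - [0,0,0,0,0,0,255]

```text
clock: 5.82
position: [0.5996, 0.2445, 0.0888]
tool_rot: [3.141, -0.0, 1.278]
force: [-10.8, -5.6, 28.9]
grip_width: 0.0172
```

>>> carry_out:
  targets:
    - [0,0,-1.3,0,0,0,255]
    - [0,0,0,0,0,0,255]
    - [0,0,0,0,0,0,100]
    - [0,0,0,0,0,0,60]
    - [0,0,0,0,0,0,60]

```text
clock: 6.23
position: [0.5995, 0.2444, 0.0879]
tool_rot: [-3.142, -0.0, 1.278]
force: [0.5, 0.9, 0.2]
grip_width: 0.0525
```

>>> carry_out:
  targets:
    - [0,0,-20,0,0,0,60]
    - [0,0,-35,0,0,0,60]
    - [0,0,-40,0,0,0,60]
    - [0,0,-40,0,0,0,60]
    - [0,0,0,0,0,0,0]

```text
clock: 6.65
position: [0.6021, 0.2459, 0.2309]
tool_rot: [3.134, -0.007, 1.278]
force: [1.3, 0.3, 0.1]
grip_width: 0.0756
```

```bash
python3 look.py w4; python3 -c "
from h import *
st=bot.observe()
for y in (1.281,): rows(st,[.676,-.1922],.2,y,16)"
```

```text
{'clock': 6.65, 'qpos': [-0.263, 0.574, -0.333, 1.525, 0.205, 1.067, -0.937], 'position': [0.602, 0.246, 0.231], 'tool_rot': [3.134, -0.007, 1.278], 'force': [1.277, 0.332, 0.142], 'grip_width': 0.076}
shift mm [-397.3  198.    26.5] turn z units -0.03 yaw now 1.278 other turn 29.97 tilt [ 0.006   0.0028 -1.    ]
[-24.8, 12.4, 1.7] -0.0
[-24.8, 12.4, 1.7] -0.0
[-24.8, 12.4, 1.7] -0.0
[-24.8, 12.4, 1.7] -0.0
[-24.8, 12.4, 1.7] -0.0
[-24.8, 12.4, 1.7] -0.0
[-24.8, 12.3, 1.7] -0.0
[-24.8, 12.3, 1.7] -0.0
[-24.8, 12.3, 1.7] -0.0
[-24.8, 12.3, 1.7] -0.0
[-24.8, 12.3, 1.7] -0.0
[-24.9, 12.3, 1.7] -0.0
[-24.9, 12.3, 1.7] -0.0
[-24.9, 12.3, 1.7] -0.0
[-24.9, 12.3, 1.7] -0.0
[-24.9, 12.3, 1.7] -0.0
```

View pics/w4.png

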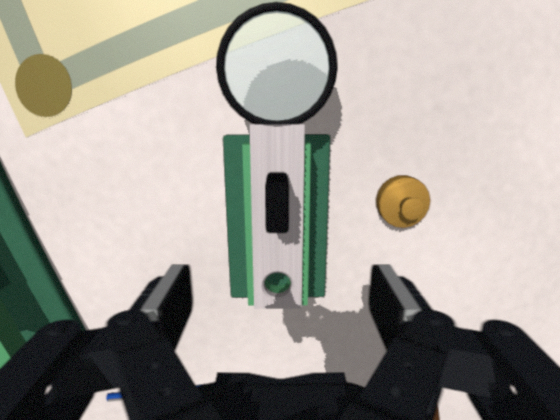

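The arm lies flat along the light-green bed, with its hole at (277,283) showing green below and the lens past the far end. Now to the blue screw.

>>> carry_out:
  targets:
    - [-24.8,12.4,1.7,0,0,0,0]
    - [-24.8,12.4,1.7,0,0,0,0]
    - [-24.8,12.4,1.7,0,0,0,0]
    - [-24.8,12.4,1.7,0,0,0,0]
    - [-24.8,12.4,1.7,0,0,0,0]

```text
clock: 7.12
position: [0.6228, 0.1064, 0.2137]
tool_rot: [-3.141, 0.001, 1.278]
force: [1.0, 0.4, 0.9]
grip_width: 0.0855
```

>>> carry_out:
  targets:
    - [-24.8,12.4,1.7,0,0,0,0]
    - [-24.8,12.4,1.7,0,0,0,0]
    - [-24.8,12.4,1.7,0,0,0,0]
    - [-24.8,12.4,1.7,0,0,0,0]
    - [-24.8,12.4,1.7,0,0,0,0]

```text
clock: 7.53
position: [0.6464, -0.0302, 0.2051]
tool_rot: [-3.141, 0.0, 1.278]
force: [0.3, -0.3, -0.3]
grip_width: 0.0852
```

>>> carry_out:
  targets:
    - [-24.8,12.4,1.7,0,0,0,0]
    - [-24.8,12.4,1.7,0,0,0,0]
    - [-24.8,12.4,1.7,0,0,0,0]
    - [-24.8,12.4,1.7,0,0,0,0]
    - [-24.8,12.4,1.7,0,0,0,0]

```text
clock: 7.95
position: [0.6699, -0.1668, 0.1965]
tool_rot: [-3.14, 0.0, 1.278]
force: [0.6, 0.1, 0.4]
grip_width: 0.0853
```

>>> carry_out:
  targets:
    - [-24.8,12.3,1.0,0,0,0,0]
    - [0,0,0,0,0,0,0]
    - [0,0,0,0,0,0,0]

```text
clock: 8.2
position: [0.6741, -0.1945, 0.1952]
tool_rot: [-3.14, 0.001, 1.275]
force: [-0.7, 0.2, 0.4]
grip_width: 0.0852
```

```bash
python3 look.py w5; python3 - <<'E'
from h import *
import pickle
st,f=pickle.load(open("w5.pkl","rb"));P=cloud(f,st);c=cv2.cvtColor(f["color"],cv2.COLOR_RGB2HSV).astype(int)
m=((c[...,0]>105)&(c[...,0]<130)&(c[...,1]>120)&(c[...,2]>50)).astype(np.uint8)
cs,_=cv2.findContours(m,0,1)
for k in cs:
    if cv2.contourArea(k)>300:
        b=np.zeros_like(m);cv2.drawContours(b,[k],-1,1,-1);q=P[(b>0)&(f["z_map"]>0)]
        top=q[q[:,2]>np.percentile(q[:,2],90)-.004]
        print(cv2.contourArea(k),cv2.minAreaRect(k),"z95",np.percentile(q[:,2],95),"top ctr",top.mean(0),"span",np.ptp(top,axis=0), "mid box",(top.max(0)+top.min(0))/2)
        X=(top.max(0)+top.min(0))/2
        plan(st,top.mean(0)[:2],.061,1.281)
E
```

```text
{'clock': 8.2, 'qpos': [0.359, 0.693, -0.275, 1.395, 0.198, 1.082, -0.245], 'position': [0.674, -0.195, 0.195], 'tool_rot': [-3.14, 0.001, 1.275], 'force': [-0.705, 0.213, 0.352], 'grip_width': 0.085}
1823.5 ((279.8067321777344, 203.00257873535156), (48.031394958496094, 50.544246673583984), 21.037513732910156) z95 0.09001732906356173 top ctr [ 0.67265219 -0.19242683  0.08868872] span [0.03569602 0.03583111 0.00529281] mid box [ 0.67227768 -0.19309657  0.08844446]
shift mm [  1.6  -1.8 134.2] turn z units -0.05 yaw now 1.275 other turn 29.95 tilt [-0.0016 -0.     -1.    ]
```

View pics/w5.png

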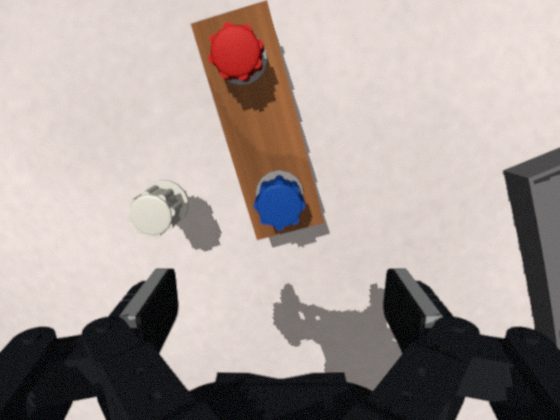

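Blue knob at (280,203), red at (237,52) well clear of the fingers, white decoy at (152,214). Descending.

>>> carry_out:
  targets:
    - [1.5,-1,34,0,0,0,40]
    - [0,0,35,0,0,0,40]
    - [0,0,35,0,0,0,40]
    - [0,0,25,0,0,0,40]
    - [0,0,5,0,0,0,40]

```text
clock: 8.67
position: [0.6718, -0.1888, 0.0578]
tool_rot: [-3.135, -0.0, 1.28]
force: [-1.3, -0.5, -1.2]
grip_width: 0.0718
```

>>> carry_out:
  targets:
    - [0,0,0,0,0,0,255]
    - [0,0,0,0,0,0,255]
    - [0,0,0,0,0,0,255]
    - [0,0,0,0,0,0,255]
    - [0,0,0,0,0,0,255]
  force: 50

```text
clock: 9.08
position: [0.6755, -0.191, 0.0651]
tool_rot: [3.138, -0.0, 1.278]
force: [-0.9, -0.1, 5.6]
grip_width: 0.0324
```

>>> carry_out:
  targets:
    - [0,0,-5,0,0,0,255]
    - [0,0,-20,0,0,0,255]
    - [0,0,-40,0,0,0,255]
    - [0,0,-40,0,0,0,255]
    - [0,0,-40,0,0,0,255]

```text
clock: 9.5
position: [0.6741, -0.1909, 0.2108]
tool_rot: [3.141, -0.0, 1.278]
force: [-0.6, 0.6, -0.5]
grip_width: 0.0323
```

```bash
cat > m6.py <<'E'
from h import *
import pickle
s=bot.grab_frame("side");st=bot.observe();pickle.dump((s,st),open("s6.pkl","wb"))
print({k:np.round(st[k],3).tolist() for k in("clock","position","tool_rot","force","grip_width")})
cv2.imwrite("pics/s6.png",cv2.convertScaleAbs(cv2.resize(s["color"][60:240,150:330],None,fx=3.3,fy=3.3)[:,:,::-1],alpha=1.5))
st4,f4=pickle.load(open("w4.pkl","rb"));h=onplane(f4,[[277,283]],.07,st4)[0]
# refine arm hole centre at z=.07: bar whiteness mask
v=f4["color"].astype(int);sat=v.max(2)-v.min(2);m=((sat<40)&(v.max(2)>90))[255:306,245:310].astype(np.uint8)
cs,hi=cv2.findContours(m,cv2.RETR_CCOMP,1)
for k in cs:
    if cv2.contourArea(k)>80:
        r=cv2.minAreaRect(k);p=np.array(r[0])+[245,255];print("contour",cv2.contourArea(k),np.round(p,1),np.round(r[1],1),onplane(f4,[p],.07,st4)[0].round(4))
print("arm hole rough",h)
rows(st,[.5725,.1578],.215,1.281,14)
E
python3 m6.py
```

```text
{'clock': 9.55, 'position': [0.677, -0.192, 0.22], 'tool_rot': [3.13, -0.001, 1.277], 'force': [1.567, -1.001, 8.307], 'grip_width': 0.032}
contour 1717.0 [274. 280.] [50. 58.] [0.5716 0.1656 0.07  ]
arm hole rough [0.57341522 0.16170301 0.07      ]
shift mm [ 304.1 -201.3    2.8] turn z units -0.03 yaw now 1.277 other turn 29.97 tilt [ 0.011  -0.0023 -0.9999]
[21.7, -14.4, 0.3] -0.0
[21.7, -14.4, 0.3] -0.0
[21.7, -14.4, 0.3] -0.0
[21.7, -14.4, 0.3] -0.0
[21.7, -14.4, 0.3] -0.0
[21.7, -14.3, 0.3] -0.0
[21.7, -14.3, 0.3] -0.0
[21.7, -14.3, 0.3] -0.0
[21.8, -14.3, 0.3] -0.0
[21.8, -14.3, 0.3] -0.0
[21.8, -14.3, 0.3] -0.0
[21.8, -14.3, 0.3] -0.0
[21.8, -14.3, 0.3] -0.0
[21.8, -14.3, 0.3] -0.0
```

View pics/s6.png

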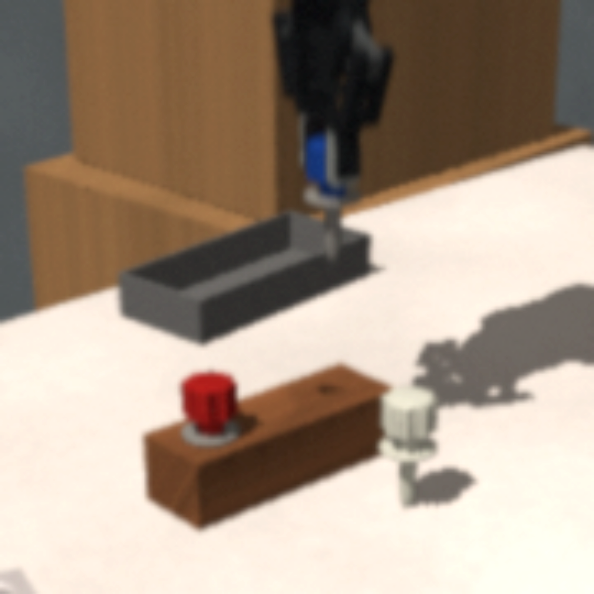

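Screw held upright (blue at (320,165), shank at (333,235) in the crop); the red one still stands in the rack. Checking both hole positions from the top view while the arm is out of the way.

```bash
python3 - <<'E'
from h import *
import pickle
t=bot.grab_frame("top");pickle.dump(t,open("t7.pkl","wb"));
c=t["color"];cv2.imwrite("pics/t7.png",cv2.convertScaleAbs(cv2.resize(c[135:205,105:215],None,fx=7,fy=7,interpolation=2)[:,:,::-1],alpha=1.8))
v=c.astype(int);S=v.max(2)-v.min(2);m=(S<28)&(v.max(2)>70)
print("\n".join("".join("#" if a else "." for a in r) for r in m[155:186,160:205]))
P=cloud(t);print("z bar",np.round(P[165,160:172,2],3), "lens",np.round(P[150:158,118:124,2].mean(),3))
E
```

```text
..###########.##.......................######
...############...#......................####
....################.#.......................
....##################.##....................
....####################...#.................
...############################..............
.###############################.#...........
###################################..........
#################################............
##################....###########............
################........#########............
###############.........########.............
###############..........#######.............
##############...........#######.............
##############...........######..............
##############...........######..............
###############..........######..............
###############.........######...............
################.......#######...............
.#################....########...............
....#########################...............#
##.....######################...............#
....#.....###################...............#
.......#.....###############................#
..........#.....############...............##
.............#.....#########...............##
................#......#####...............##
..................###.....................###
.....................##....#..............###
.........................##...............###
..........................................###
z bar [0.067 0.069 0.067 0.069 0.072 0.072 0.071 0.07  0.07  0.068 0.069 0.066] lens 0.069
```

View pics/t7.png

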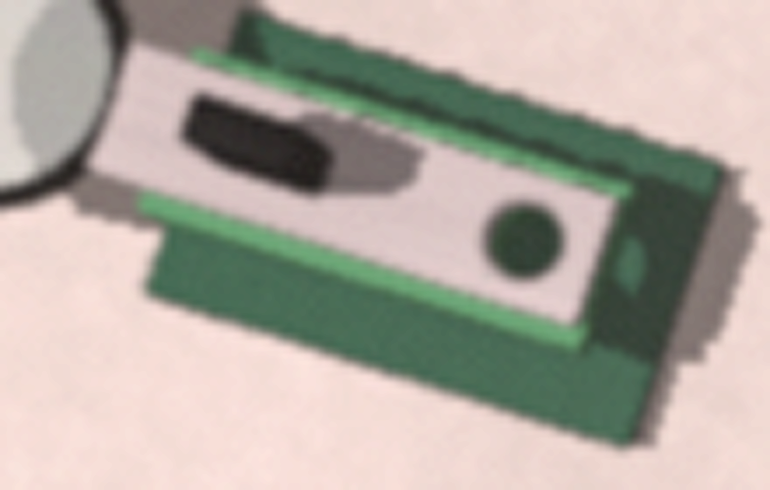

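>>> carry_out:
  targets:
    - [22,-14.4,0,0,0,0,255]
    - [22,-14.4,0,0,0,0,255]
    - [22,-14.4,0,0,0,0,255]
    - [22,-14.4,0,0,0,0,255]
    - [22,-14.4,0,0,0,0,255]

```text
clock: 10.02
position: [0.6368, -0.0638, 0.2088]
tool_rot: [3.14, -0.0, 1.278]
force: [-0.4, -0.1, -0.3]
grip_width: 0.0327
```

>>> carry_out:
  targets:
    - [22,-14.4,0,0,0,0,255]
    - [22,-14.4,0,0,0,0,255]
    - [22,-14.4,0,0,0,0,255]
    - [22,-14.4,0,0,0,0,255]
    - [22,-14.4,0,0,0,0,255]

```text
clock: 10.43
position: [0.5997, 0.0624, 0.2088]
tool_rot: [3.14, -0.001, 1.278]
force: [0.7, 0.3, -0.6]
grip_width: 0.0325
```

>>> carry_out:
  targets:
    - [22,-14.4,0,0,0,0,255]
    - [22,-14.4,0,0,0,0,255]
    - [22,-14.4,0,0,0,0,255]
    - [20,-14,0,0,0,0,255]
    - [0,0,0,0,0,0,255]

```text
clock: 10.85
position: [0.5684, 0.1656, 0.209]
tool_rot: [3.141, -0.003, 1.284]
force: [-0.6, 0.8, -0.4]
grip_width: 0.0322
```

>>> carry_out:
  targets:
    - [0,0,0,0,0,0,255]
    - [0,0,0,0,0,0,255]

```text
clock: 11.02
position: [0.5703, 0.1595, 0.2083]
tool_rot: [3.14, -0.0, 1.278]
force: [0.4, -1.2, -0.9]
grip_width: 0.0327
```

```bash
cat > m8.py <<'E'
from h import *
import pickle,sys
st=bot.observe();s=bot.grab_frame("side");f=bot.grab_frame("wrist");pickle.dump((st,s,f),open("s8.pkl","wb"))
print({k:np.round(st[k],4).tolist() for k in("clock","qpos","position","tool_rot","force","grip_width")})
a=cv2.resize(s["color"][110:290,60:220],None,fx=2.5,fy=2.5,interpolation=2);b=cv2.resize(f["color"][200:420,180:380],None,fx=2.045,fy=2.045,interpolation=2)[:450]
im=np.hstack([a,b[:a.shape[0]]]) if b.shape[0]>=a.shape[0] else np.hstack([a[:b.shape[0]],b])
cv2.imwrite(f"pics/{sys.argv[1]}.png",cv2.convertScaleAbs(im[:,:800,::-1],alpha=1.5))
plan(st,[.5735,.1606],.1,1.281)
E
python3 m8.py s8
```

```text
{'clock': 11.0167, 'qpos': [-0.1347, 0.5105, -0.3387, 1.7019, 0.2001, 0.9623, -0.8414], 'position': [0.5703, 0.1595, 0.2083], 'tool_rot': [3.1404, -0.0001, 1.2776], 'force': [0.3574, -1.2033, -0.8968], 'grip_width': 0.0327}
shift mm [  2.    2.6 108.3] turn z units -0.03 yaw now 1.278 other turn 29.97 tilt [ 1.2e-03 -3.0e-04 -1.0e+00]
```

View pics/s8.png

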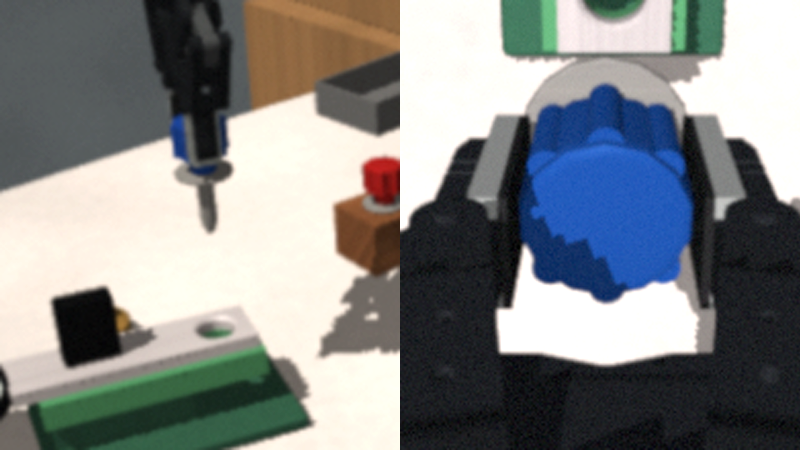

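The screw is straight in the grip (knob top at (607,215) in the right half, tip at (208,228) in the left). Now measuring the knob axis and arm hole in the same wrist frame.

```bash
python3 - <<'E'
from h import *
import pickle
st,s,f=pickle.load(open("s8.pkl","rb"))
c=cv2.cvtColor(f["color"],cv2.COLOR_RGB2HSV).astype(int)
# arm hole: green blob enclosed by bar
m=((c[...,1]>60)&(c[...,0]>40)&(c[...,0]<95)).astype(np.uint8);m[:150]=0;m[225:]=0;m[:,:262]=0;m[:,305:]=0
cs,_=cv2.findContours(m,0,1);k=max(cs,key=cv2.contourArea);e=cv2.fitEllipse(k);print("hole",e,cv2.boundingRect(k));H=onplane(f,[e[0]],.07,st)[0];print(H)
P=cloud(f,st);b=((c[...,0]>105)&(c[...,0]<125)&(c[...,1]>150));q=P[b&(f["z_map"]>0)]
zt=np.percentile(q[:,2],90);top=q[abs(q[:,2]-zt)<.004];print("knob top z",zt,"centre",(top.max(0)+top.min(0))/2,top.mean(0))
print("by px",onplane(f,[[281.2,305.1]],.233,st)[0])
# side: tip and hole px
tip=[60+208/2.5,110+226/2.5];hp=[60+214/2.5,110+326/2.5]
print("side hole",onplane(s,[hp],.07)[0],"tip at z=.15",onplane(s,[tip],.15)[0])
for X in((.5735,.159),(H[0],H[1])): plan(st,X,.1,1.281)
E
```

```text
hole ((284.1656494140625, 194.24969482421875), (26.662078857421875, 28.91395378112793), 92.0591049194336) (270, 181, 30, 28)
[0.57305922 0.16075314 0.07      ]
knob top z 0.23287541379818802 centre [0.56861196 0.15712084 0.23225036] [0.56911644 0.15882612 0.23191908]
by px [0.56940008 0.15885094 0.233     ]
side hole [0.57529774 0.16052577 0.07      ] tip at z=.15 [0.57478162 0.1561809  0.15      ]
shift mm [  0.4   3.  108.3] turn z units -0.03 yaw now 1.278 other turn 29.97 tilt [ 1.2e-03 -3.0e-04 -1.0e+00]
shift mm [  2.    2.1 108.3] turn z units -0.03 yaw now 1.278 other turn 29.97 tilt [ 1.2e-03 -3.0e-04 -1.0e+00]
```

>>> carry_out:
  targets:
    - [2,2,20,0,0,0,255]
    - [0,0,20,0,0,0,255]
    - [0,0,12,0,0,0,255]
    - [0,0,0,0,0,0,255]
    - [0,0,0,0,0,0,255]

```text
clock: 11.53
position: [0.5725, 0.1609, 0.1556]
tool_rot: [-3.141, 0.0, 1.277]
force: [0.5, 0.4, -0.2]
grip_width: 0.0327
```

```bash
python3 m8.py s9; python3 - <<'E'
from h import *
import pickle
st,s,f=pickle.load(open("s8.pkl","rb"))
c=cv2.cvtColor(f["color"],cv2.COLOR_RGB2HSV).astype(int);P=cloud(f,st);b=((c[...,0]>105)&(c[...,0]<125)&(c[...,1]>150));q=P[b&(f["z_map"]>0)]
zt=np.percentile(q[:,2],90);top=q[abs(q[:,2]-zt)<.004];print("knob top z",zt,top.mean(0))
E
```

```text
{'clock': 11.5333, 'qpos': [-0.148, 0.5779, -0.3238, 1.7397, 0.2308, 0.8623, -0.8674], 'position': [0.5725, 0.1609, 0.1556], 'tool_rot': [-3.141, 0.0005, 1.2773], 'force': [0.5247, 0.4121, -0.1873], 'grip_width': 0.0327}
shift mm [ 0.   1.1 55.6] turn z units -0.04 yaw now 1.277 other turn 29.96 tilt [-7.e-04 -2.e-04 -1.e+00]
knob top z 0.18014895283349708 [0.57132282 0.16019468 0.17919676]
```

View pics/s9.png

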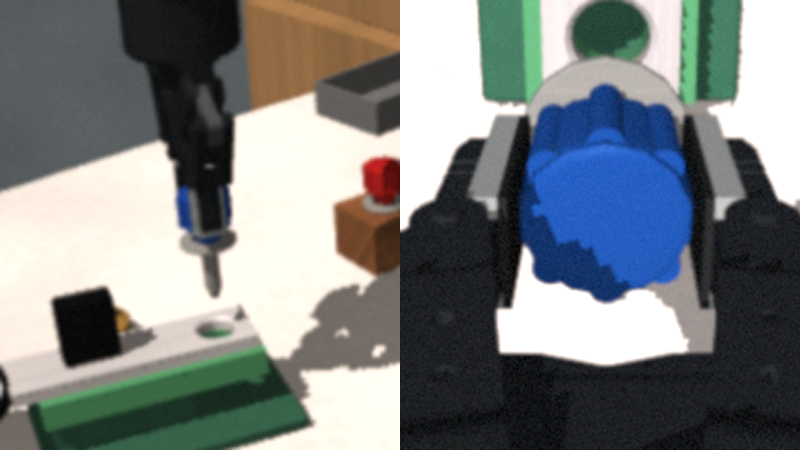

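Knob (607) lines up laterally with the hole (610) in the wrist view, and the tip (213,296) is over the hole (216,328) in the side view. Inserting.

>>> carry_out:
  targets:
    - [0,0.5,12,0,0,0,255]
    - [0,0,12,0,0,0,255]
    - [0,0,10,0,0,0,255]
    - [0,0,6,0,0,0,255]
    - [0,0,0,0,0,0,255]

```text
clock: 12.05
position: [0.5721, 0.161, 0.1137]
tool_rot: [-3.139, 0.001, 1.278]
force: [-0.4, -0.8, 0.0]
grip_width: 0.0325
```

>>> carry_out:
  targets:
    - [0,0,8,0,0,0,255]
    - [0,0,8,0,0,0,255]
    - [0,0,6,0,0,0,255]
    - [0,0,3,0,0,0,255]
    - [0,0,0,0,0,0,255]

```text
clock: 12.47
position: [0.5726, 0.1612, 0.0898]
tool_rot: [-3.141, 0.001, 1.278]
force: [-0.1, 0.3, -1.2]
grip_width: 0.0324
```

>>> carry_out:
  targets:
    - [0,0,1,0,0,0,255]
    - [0,0,0.7,0,0,0,255]
    - [0,0,0,0,0,0,255]
    - [0,0,0,0,0,0,255]

```text
clock: 12.8
position: [0.5731, 0.1613, 0.0891]
tool_rot: [3.141, -0.0, 1.278]
force: [0.8, -0.3, -0.2]
grip_width: 0.0327
```

>>> carry_out:
  targets:
    - [0,0,1,0,0,0,255]
    - [0,0,1,0,0,0,255]
    - [0,0,0,0,0,0,255]
    - [0,0,0,0,0,0,255]

```text
clock: 13.13
position: [0.5729, 0.1612, 0.0869]
tool_rot: [-3.142, 0.0, 1.278]
force: [0.3, -0.5, -2.2]
grip_width: 0.0325
```

>>> carry_out:
  targets:
    - [0,0,1,0,0,0,255]
    - [0,0,0,0,0,0,255]
    - [0,0,0,0,0,0,255]

```text
clock: 13.38
position: [0.5729, 0.1612, 0.0859]
tool_rot: [-3.142, 0.0, 1.278]
force: [-0.9, -0.0, -0.6]
grip_width: 0.0327
```

Within a millimetre or so of seating. Releasing, then lifting straight up.

>>> carry_out:
  targets:
    - [0,0,0.5,0,0,0,255]
    - [0,0,0,0,0,0,150]
    - [0,0,0,0,0,0,60]
    - [0,0,0,0,0,0,40]
    - [0,0,0,0,0,0,40]

```text
clock: 13.8
position: [0.573, 0.1613, 0.0854]
tool_rot: [3.142, -0.0, 1.278]
force: [0.2, 0.5, 0.2]
grip_width: 0.0701
```

>>> carry_out:
  targets:
    - [0,0,-8,0,0,0,30]
    - [0,0,-20,0,0,0,30]
    - [0,0,-35,0,0,0,30]
    - [0,0,-40,0,0,0,30]
    - [0,0,-30,0,0,0,30]

```text
clock: 14.22
position: [0.5731, 0.1615, 0.2218]
tool_rot: [3.14, -0.001, 1.278]
force: [1.3, 0.3, 1.3]
grip_width: 0.0753
```

>>> carry_out:
  targets:
    - [-30,0,0,0,0,0,0]
    - [-40,0,0,0,0,0,0]
    - [-30,0,0,0,0,0,0]
    - [0,0,0,0,0,0,0]
    - [0,0,0,0,0,0,0]

```text
clock: 14.63
position: [0.544, 0.0638, 0.2193]
tool_rot: [3.141, 0.0, 1.275]
force: [-0.3, 1.5, 0.7]
grip_width: 0.0852
```

```bash
python3 - <<'E'
from h import *
import pickle
st=bot.observe();t=bot.grab_frame("top");s=bot.grab_frame("side");w=bot.grab_frame("wrist");pickle.dump((st,t,s,w),open("end.pkl","wb"))
print({k:np.round(st[k],3).tolist() for k in("clock","position","force")})
def ctr(f,box,lo,hi):
    c=cv2.cvtColor(f["color"],cv2.COLOR_RGB2HSV).astype(int);x0,y0,x1,y1=box
    m=np.zeros(c.shape[:2],np.uint8);m[y0:y1,x0:x1]=((c[...,0]>=lo)&(c[...,0]<=hi)&(c[...,1]>120)&(c[...,2]>45))[y0:y1,x0:x1]
    cs,_=cv2.findContours(m,0,1);k=max(cs,key=cv2.contourArea);M=cv2.moments(k);return (M["m10"]/M["m00"],M["m01"]/M["m00"])
a=ctr(t,(150,140,215,200),105,130);b=ctr(s,(110,190,180,260),105,130)
print("blue",a,b,tri(t,a,s,b));a=ctr(t,(260,110,345,150),172,180) ;b=ctr(s,(190,150,275,200),172,180);print("red",tri(t,a,s,b))
A=cv2.resize(t["color"][125:215,100:220],(520,390),interpolation=2);B=cv2.resize(s["color"][180:310,50:180],(280*390//280,390),interpolation=2)
im=np.hstack([A,B]);im=cv2.resize(im,(800,int(390*800/im.shape[1])));cv2.imwrite("pics/end.png",cv2.convertScaleAbs(im[:,:,::-1],alpha=1.6))
E
```

```text
{'clock': 14.633, 'position': [0.544, 0.064, 0.219], 'force': [-0.289, 1.465, 0.687]}Traceback (most recent call last):
  File "<stdin>", line 9, in <module>
  File "<stdin>", line 8, in ctr
ValueError: max() iterable argument is empty
```

```bash
python3 - <<'E'
from h import *
import pickle
st,t,s,w=pickle.load(open("end.pkl","rb"))
for n,f in(("top",t),("side",s),("wrist",w)):
    c=cv2.cvtColor(f["color"],cv2.COLOR_RGB2HSV).astype(int);P=cloud(f,st)
    for col,m in(("blue",(c[...,0]>105)&(c[...,0]<128)&(c[...,1]>120)&(c[...,2]>45)),("red",((c[...,0]>172)|(c[...,0]<5))&(c[...,1]>190)&(c[...,2]>70))):
        for k in cv2.findContours(m.astype(np.uint8),0,1)[0]:
            if cv2.contourArea(k)>40:
                b=np.zeros(m.shape,np.uint8);cv2.drawContours(b,[k],-1,1,-1);q=P[(b>0)&(f["z_map"]>0)];M=cv2.moments(k)
                z=np.percentile(q[:,2],90);print(n,col,round(M["m10"]/M["m00"],1),round(M["m01"]/M["m00"],1),cv2.contourArea(k),"top z",round(z,4),"top mean",np.round(q[q[:,2]>z-.004].mean(0),4))
A=cv2.resize(w["color"],(427,320));B=cv2.resize(s["color"][180:310,50:200],(369,320),interpolation=2)
cv2.imwrite("pics/end.png",cv2.convertScaleAbs(np.hstack([A,B])[:,:,::-1],alpha=1.5))
E
```

```text
side blue 284.2 290.1 146.5 top z 0.0101 top mean [0.3615 0.0243 0.0087]
side blue 144.6 228.6 291.5 top z 0.1104 top mean [0.5681 0.1628 0.1092]
side red 212.6 180.4 142.5 top z 0.0895 top mean [ 0.6722 -0.0765  0.0886]
wrist blue 145.9 263.2 607.0 top z 0.0099 top mean [0.3729 0.0179 0.0086]
wrist blue 280.1 69.1 2042.0 top z 0.11 top mean [0.5708 0.1554 0.109 ]
wrist red 464.5 302.7 1021.5 top z 0.09 top mean [ 0.6744 -0.0801  0.091 ]
```

```bash
python3 - <<'E'
from h import *
import pickle
st,t,s,w=pickle.load(open("end.pkl","rb"))
print("knob tri",tri(w,[280.1,69.1],s,[144.6,228.6],st,None))
P=cloud(w,st);c=cv2.cvtColor(w["color"],cv2.COLOR_RGB2HSV).astype(int)
q=P[(c[...,0]>105)&(c[...,0]<128)&(c[...,1]>120)&(P[...,2]>.107)];r=np.c_[q[:,:2],np.ones(len(q))];print("knob top slope",np.linalg.lstsq(r,q[:,2],rcond=None)[0][:2],len(q))
S=cloud(s);sat=s["color"].astype(int);g=(sat.max(2)-sat.min(2)<35)&(sat.max(2)>110)
x=np.array([np.cos(1.281),np.sin(1.281)]);d=S[...,:2]-[.572,.158];u=d@x;v=d@[x[1],-x[0]]
m=g&(abs(v)<.018)&(u>.025)&(u<.14)&(S[...,2]>.055)&(S[...,2]<.085);q=S[m];print("bar",len(q),"z",np.median(q[:,2]),"slope",np.linalg.lstsq(np.c_[u[m],v[m],np.ones(m.sum())],q[:,2],rcond=None)[0][:2])
print(bot.observe()["clock"],bot.job_done())
E
```

```text
knob tri (array([0.5724308 , 0.15862721, 0.09526631]), np.float64(0.004623222916313593))
knob top slope [-0.55760988 -1.86173951] 3254
bar 485 z 0.06986338703161821 slope [0.00181443 0.00698349]
the job is handed in; nothing more can be done
14.7833 None
```

The magnifier arm is on the smaller green stand, the blue screw is down through both holes and released, and the job was handed in at 14.8 s of robot time. No verdict came back.

**Arm:** its top face measured z = 0.070 m with a slope under 0.01 from the side camera, so it lies flat on the bed. Before the screw went in, its hole was about 2–3 mm from the stand's hole. The lens reaches out past the far end.

**Blue screw:** the knob centre measured (0.572, 0.159, 0.095) and the knob top z = 0.110, as expected with the washer seated. The stand hole is at about (0.572, 0.158).

**Red screw:** still in the rack at z 0.09, within a few mm of where it started, which is about the measuring error.

**Checks that failed or disagreed:**
- The two rays for the knob's final position missed each other by 4.6 mm.
- The knob-top slope fit came out meaningless because the mask took in other points, so uprightness rests on the correct height and position.
- The top camera showed no blue knob at the end, apparently hidden by the robot.
- The last picture could not be viewed because the 12-picture limit was reached, so the final checks are numeric only.

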